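Vitamin organizer out from behind the breakfast crockery

TASK

The vitamin organizer lies behind the mug, the tumbler and the vitamin jar. First clear these three to the drying mat, all standing upright and wholly on it, while the organizer stays where it is; then, with all three still on the mat, fetch the organizer and lay it lengthwise on the small dark wooden board, wholly on it; then put the mug, the tumbler and the jar back, each upright in the middle of the coaster it came from. Tip nothing over and leave the teaspoon where it lies.

Things in the scene. Friction and masses are not known exactly. Their poses are not given: they have to be found in the camera images.
- mug: Loose white ceramic mug, outside diameter 68 mm, 85 mm high, open at the top, wall 4 mm, about 0.24 kg. Origin: centre of the underside; z up along its axis; the handle stands out towards its +y by 36 mm from the wall. At the start it stands on coaster_mug with the handle pointing roughly along the row. Its top is clear for a grasp across the outside along its x axis.
- tumbler: Loose clear glass tumbler without a handle, 110 mm high, outside diameter 58 mm at the foot widening to 64 mm at the rim, wall 3 mm, about 0.2 kg. Origin: centre of the underside; z up along its axis. At the start it stands on coaster_tumbler.
- jar: Loose closed amber vitamin jar with a white screw cap and a paper label, body diameter 56 mm, 90 mm high in all, the cap (top 16 mm) 50 mm across; about 0.12 kg. Origin: centre of the underside; z up along its axis. At the start it stands on coaster_jar.
- organizer: Loose hard plastic vitamin organizer, a white bar with four clear compartment lids (all shut and fixed), 38 mm along its x, 128 mm along its y, 30 mm high, about 0.11 kg. Origin: centre of the underside; z up. At the start it lies on the ledge right behind (on the far side of) the middle one of the three standing things, about 70 mm from that one's centre to its own, so there is no room for a gripper until they are cleared. To be gripped across its 38 mm width.
- coaster_mug: Fixed larger round grey stone coaster, diameter 88 mm, 4 mm thick, the place of the mug. Origin: centre of its underside, which lies on the ledge (z = 0). The three coasters stand in a row about 112 mm apart, in any order; the row's direction is the coasters' y axis.
- coaster_tumbler: Fixed square grey stone coaster, 84 x 84 mm, 4 mm thick, the place of the tumbler. Origin: centre of its underside on the ledge; x and y along its sides.
- coaster_jar: Fixed smaller round grey stone coaster, diameter 76 mm, 4 mm thick, the place of the jar. Origin: centre of its underside on the ledge.
- drying_mat: Fixed dark rubber drying mat with thin grey ribs, 150 mm along its x, 340 mm along its y, 4 mm thick: the side area, to the left or the right of the board, opposite the coasters. Origin: centre of its underside on the ledge; z up.
- board: Fixed small dark wooden board, 160 mm along its x, 70 mm along its y, 8 mm thick, between the coasters and the mat. Origin: centre of its underside on the ledge; z up. The organizer's 128 mm length is to lie along the board's 160 mm length, either way round.
- teaspoon: Loose stainless steel teaspoon, 130 mm long, lying along its x axis on the ledge just beyond the far end of the board; not part of the job, to be left alone. Origin: middle of its underside.

How it is judged:
By the outcome, as a careful person would: the job done as asked, in the order asked, and still so for the second after the job is handed in, with the robot touching nothing.
It also fails if it takes over 141 s, if anything falls off the work surface, if the arm or the gripper's body presses on something with over 40 N, if the wrist force passes 120 N, or if a joint passes its speed limit or range.

ROBOT

A 6-joint arm with a two-finger parallel gripper is mounted at the origin on the work surface. World frame = base frame: x ahead of the robot, y to its left, z up, the work surface at z = 0. Lengths are in m, angles in rad, forces in N, time in s.
With the tool pointing down it reaches from about 0.275 to 0.85 m from the base axis. Payload 5.2 kg.
Tool frame: the origin (TCP) lies on the centre line of the jaws, within the pads' length; the fingertips stand 25 mm ahead of it and the grasp point (between the pads) lies 6 mm ahead of it; z points along the fingers, y is the line along which they close (so a half turn about z gives the same grasp; the last joint's range is limited). The gripper opens to 85 mm and grips with 20 to 120 N. Pads are 22 mm wide; open, the fingers measure 114 mm over their backs; the gripper's body (76 mm by 85 mm) begins 54 mm behind the grasp point. The pads swing forward as they close: fully open they stand 13 mm farther back than shut.
Start: joints at [-1.353, 0.259, 1.535, -0, 1.348, -0.203], TCP at [0.225, -0.502, 0.23] pointing down, gripper open.
Joint ranges: [-3.14, 3.14], [-0.91, 2.08], [0.19, 2.58], [-1.22, 4.36], [0.22, 2.71], [-3.12, 3.12]. Speed limits (rad/s): [2.57, 2.57, 3.14, 3.14, 3.14, 3.14].

INTERFACE

Orientations are given as a unit quaternion [w, x, y, z].
In Python, from cell import * gives the robot as it stands.
- The arm moves only by the tool step_arm, never from a script. Its argument "plan" is a list that holds one entry, the list of rows, each a list of 4 numbers: the shift along the world's x, y, z in units of 25 mm (1.0 is 25 mm), then the turn about the world's z in units of 5 degrees (1.0 is 5 degrees). In form: [[[x, y, z, turn], ...]]. A call has 1 to 12 rows; each row shifts and turns the commanded pose from where the row before left it; what a row does not reach is not made up. A row lasts 1/10 s, in which the tool goes at most 50 mm and 8.59 degrees, less where a joint would pass 70% of its speed; a pose out of reach is approached as far as the arm can. A call is refused whole if a number of a shift passes 1 or a number of a turn 1, either way. A call with a gripper value outside its range is refused whole. "grip" is the closure, from -1 (fully open) to 1 (shut), set as the call begins (left out, the last holds). The fingers move at their own pace and stop on an object; "newtons" is the grip in N (left out, the last holds). Time passes only in rows, so rows that do not move let the fingers close. It gives the time, the measured TCP pose, the force, the opening and the grip force at its end, in the units of the state.
- get_obs(): the state, without advancing time (a new reading comes with each control period).
- grab_frame(name): name is "scene" or "top" or "wrist"; returns the picture (400x640x3 uint8, red, green, blue); there is no depth.
- camera_info(name): a dict with "fovy" (degrees; the focal length in pixels is half the picture's height over the tangent of half this angle, whatever the lens; pixels are square), "cx", "cy" (the principal point, pixels), "pose" (4x4, takes a point from camera to world coordinates). Camera axes: x right, y up, looking along -z (the intrinsics and any distortion apply to the point x, -y, -z); pixel columns grow to the right and rows downward; lengths in m; the calibration is good to about 2 mm. A picture is of the moment at which its call begins: read the wrist's pose just before it. camera_info takes no time and is no camera call; for the wrist camera it gives the pose at the moment of the call.
- job_done(): hands the job in; it is judged then, once.
Trained networks look in the newest picture that a camera, given by its name, has taken for a name from the list of things; names that differ only in an ending like _2 or _b are one class to them, and where a whole thing is asked for, a point or a joint stands for the part that bears it (a point fixed in the world has none). Each returns a list of dicts, best first, with "confidence" (0 to 1); they miss things now and then, are a little off and sometimes report something else, mostly with a low value. They report only what shows in the picture. A call takes as long as a camera call.
- recognise(camera, label): "xy" ([column, row] in pixels, amid what is visible of it).
- trace(camera, label): "region" (400x640 bool, what is visible of it) and "xy" ([column, row] in pixels, amid what is visible of it).
The state is a dict: "clock": time; "q": joint angles; "joint_vel": joint speeds; "tau": joint torques, N m; "tool_pos": TCP position; "ee_rot": TCP orientation; "ft_force": force on the tool from outside, world axes, zero at the start; "torque": the same for the moment, N m; "width": opening from 0.0 (shut) to 1.0 (fully open); "grip_force": force on a finger pad.
Only numpy, scipy, OpenCV 4.12 (cv2) and the standard library are available. Lean on these libraries where they do the work, as an engineer would, in place of code of your own. Each camera call takes 0.05 s, during which the arm holds its last target. There are 200 camera calls.

## Working session

There is one attempt and no reset: what is moved stays moved. The work goes in short steps, Python scripts to look and compute and a tool call to move; the robot and the scene stay as the last step left them, time stands still between calls to the robot, and variables do not carry over. Pictures are saved under pics/ and viewed, at most 14 in all, crops included, and the job is handed in when it is done.

Besides the shell and the picture viewer there is one more tool, called after "Call:" by a JSON object that holds its "method" and its "body", one argument or row to a line. step_arm: Moves the arm, as the interface text tells. Its arguments: {"type":"object","properties":{"plan":{"type":"array"},"grip":{"type":"number"},"newtons":{"type":"number"}},"required":["plan"]}

```bash
mkdir -p pics; ls
cat > h.py <<'E'
from cell import *
import numpy as np, cv2
def ray(cam,uv,ci=None):
    c=ci or camera_info(cam); f=200/np.tan(np.radians(c["fovy"])/2)
    P=np.array(c["pose"]); d=np.array([(uv[0]-c["cx"])/f,-(uv[1]-c["cy"])/f,-1.])
    return P[:3,3],P[:3,:3]@d
def at(cam,uv,z,ci=None):
    o,d=ray(cam,uv,ci); return o+d*(z-o[2])/d[2]
def save(cam,n,img=None):
    im=grab_frame(cam) if img is None else img
    cv2.imwrite(f"pics/{n}.png",im[...,::-1]); return im
E
python3 - <<'E'
from h import *
for c in ("top","scene","wrist"):
    i=camera_info(c); print(c,{k:(v if k!="pose" else np.round(v,3).tolist()) for k,v in i.items()})
    im=save(c,c+"0")
    if c=="wrist": continue
    for l in "mug tumbler jar organizer coaster_mug coaster_tumbler coaster_jar drying_mat board teaspoon".split():
        r=recognise(c,l)[:2]
        print(c,l,[(np.round(x["xy"]).tolist(),round(x["confidence"],2),np.round(at(c,x["xy"],0.004)[:2],3).tolist()) for x in r])
print(get_obs())
E
```

```text
pics
top {'fovy': 42.99523271957634, 'cx': 318.66949922674, 'cy': 208.3686128713123, 'pose': [[-0.007, 0.981, -0.192, 0.337], [-1.0, -0.008, -0.009, -0.003], [-0.011, 0.192, 0.981, 1.215], [0.0, 0.0, 0.0, 1.0]]}
top mug [([436.0, 249.0], 0.55, [0.472, -0.271])]
top tumbler [([155.0, 255.0], 0.88, [0.464, 0.401])]
top jar [([249.0, 245.0], 0.56, [0.485, 0.177])]
top organizer [([210.0, 221.0], 0.97, [0.544, 0.272])]
top coaster_mug [([214.0, 262.0], 0.49, [0.445, 0.26]), ([329.0, 174.0], 0.29, [0.659, -0.017])]
top coaster_tumbler [([172.0, 268.0], 0.72, [0.433, 0.36])]
top coaster_jar [([263.0, 254.0], 0.77, [0.463, 0.143])]
top drying_mat [([437.0, 247.0], 0.72, [0.478, -0.274])]
top board [([326.0, 257.0], 0.88, [0.455, -0.007])]
top teaspoon [([327.0, 178.0], 0.47, [0.65, -0.012]), ([211.0, 220.0], 0.41, [0.547, 0.27])]
scene {'fovy': 43.317857882634996, 'cx': 321.6210723970752, 'cy': 211.63294638929005, 'pose': [[-0.739, -0.558, 0.377, 1.063], [0.674, -0.615, 0.411, 0.509], [0.003, 0.558, 0.83, 1.064], [0.0, 0.0, 0.0, 1.0]]}
scene mug [([441.0, 254.0], 0.64, [0.451, 0.267]), ([40
[... 818 characters left out ...]
.0, 0.0, 0.0, 1.0]]}
{'clock': 1.15, 'q': array([-1.35280481e+00,  2.58582877e-01,  1.53497992e+00,  1.00316389e-05,
        1.34799782e+00, -2.02758838e-01]), 'joint_vel': array([-0.0008142 , -0.00216151, -0.0004261 , -0.0007376 ,  0.00048306,
        0.00059964]), 'tau': array([-7.87795543e-04, -4.45935702e+01, -2.90892971e+01, -4.43562758e-04,
        1.04521743e-03, -4.86544351e-06]), 'tool_pos': array([ 0.22469386, -0.50202607,  0.22972704]), 'ee_rot': array([1.59801493e-05, 9.77952868e-01, 2.08825736e-01, 5.01371522e-06]), 'ft_force': array([ 0.11570086, -1.15027884,  0.00818819]), 'torque': array([-0.02726219,  0.04574871, -0.03182943]), 'grip_force': 0.0, 'width': 1.0006492713265407}
```

Run:
```python
import cv2
a=cv2.imread("pics/top0.png");b=cv2.imread("pics/scene0.png")
cv2.imwrite("pics/topc.png",cv2.resize(a[140:340,110:510],None,fx=2,fy=2,interpolation=cv2.INTER_CUBIC))
cv2.imwrite("pics/scc.png",cv2.resize(b[90:340,220:540],None,fx=2.4,fy=2.4,interpolation=cv2.INTER_CUBIC))
```

```text
(no output)
```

View pics/topc.png

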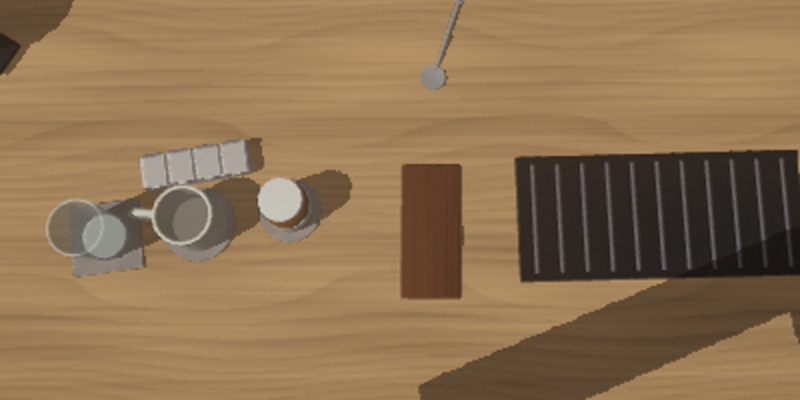

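View pics/scc.png

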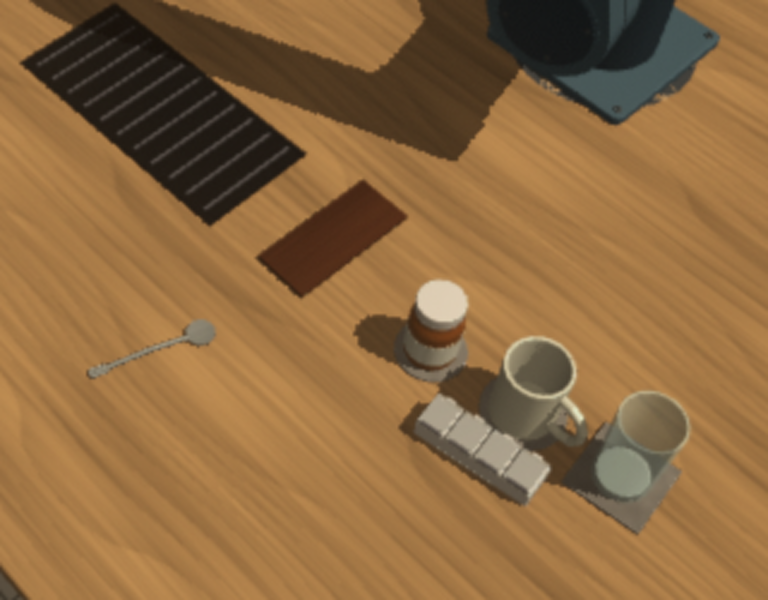

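Run:
```python
from h import *
f=lambda p:np.round(p[:2],4).tolist()
T=lambda u,v:(110+u/2,140+v/2); S=lambda u,v:(220+u/2.4,90+v/2.4)
for n,z,t,s in (("jar",.094,(283,202),(441,303)),("mug",.089,(183,215),(539,370)),("tumR",.114,(75,228),(651,428)),("tumF",.007,(104,236),(622,472))):
    print(n,f(at("top",T(*t),z)),f(at("scene",S(*s),z)))
print("org top corners",[f(at("top",T(*c),.03)) for c in ((140,157),(245,140),(250,171),(147,188))],[f(at("scene",S(*c),.03)) for c in ((437,396),(417,425),(526,488),(549,463))])
print("board",[f(at("top",T(*c),.008)) for c in ((402,164),(461,165),(461,298),(401,298))],[f(at("scene",S(*c),.008)) for c in ((362,180),(406,215),(303,297),(259,257))])
print("mat",[f(at("top",T(*c),.004)) for c in ((516,158),(797,151),(521,281))],[f(at("scene",S(*c),.004)) for c in ((115,4),(304,154),(210,224),(22,63))])
print("sq",[f(at("top",T(*c),.004)) for c in ((144,267),(73,276))],[f(at("scene",S(*c),.004)) for c in ((638,531),(680,472),(566,480))])
for cam in("top","scene"):
  grab_frame(cam)
  for l in("organizer","board","drying_mat"):
    r=trace(cam,l)
    if r:
        m=r[0]["region"].astype(np.uint8); z={"organizer":.03,"board":.008,"drying_mat":.004}[l]
        ys,xs=np.nonzero(m); P=np.array([at(cam,p,z)[:2] for p in zip(xs,ys)],np.float32)
        (c,sz,a)=cv2.minAreaRect(P); print(cam,l,r[0]["confidence"],np.round(c,4),np.round(sz,3),round(a,1))
```

```text
jar [0.4835, 0.1577] [0.4903, 0.1655]
mug [0.4705, 0.2699] [0.4751, 0.2758]
tumR [0.4542, 0.3812] [0.4627, 0.3864]
tumF [0.4558, 0.3833] [0.4541, 0.3828]
org top corners [[0.547, 0.338], [0.5665, 0.2136], [0.5291, 0.2067], [0.5098, 0.328]] [[0.5358, 0.2138], [0.5734, 0.2224], [0.5465, 0.3356], [0.5108, 0.3335]]
board [[0.5397, 0.0274], [0.5379, -0.0436], [0.3797, -0.0413], [0.3802, 0.0291]] [[0.3827, -0.0366], [0.3822, 0.0306], [0.5412, 0.0326], [0.5404, -0.0363]]
mat [[0.5465, -0.1103], [0.5523, -0.4491], [0.3992, -0.1125]] [[0.4073, -0.447], [0.402, -0.1101], [0.548, -0.1072], [0.555, -0.4428]]
sq [[0.4188, 0.3346], [0.4088, 0.4187]] [[0.4897, 0.43], [0.4111, 0.42], [0.4988, 0.3516]]
top organizer 0.93 [0.5379 0.2732] [0.048 0.132] 8.4
top board 0.72 [ 0.4597 -0.0056] [0.071 0.159] 89.5Traceback (most recent call last):
  File "<stdin>", line 16, in <module>
  File "h.py", line 8, in at
    o,d=ray(cam,uv,ci); return o+d*(z-o[2])/d[2]
        ~~~^^^^^^^^^^^
  File "h.py", line 4, in ray
    c=ci or camera_info(cam); f=200/np.tan(np.radians(c["fovy"])/2)
            ~~~~~~~~~~~^^^^^
ValueError: time passes only in moves, steps and waits
```

Call:
{"method": "step_arm", "body": {
  "plan": [
    [[0.8,1,0,1],[0.8,1,0,1],[0.8,1,0,1],[0.8,1,0,1],[0.8,1,0,1],[0.8,1,0,1],[0.8,1,0,1],[0.8,1,0,1],[0.8,1,0,1],[0.8,1,0,1],[0.8,1,0,1],[0.8,1,0,1]]
  ],
  "grip": -1,
  "newtons": 40
}}

```text
clock: 2.55
tool_pos: [0.4654, -0.2009, 0.2299]
ee_rot: [0.0, 0.741, 0.671, 0.0]
ft_force: [0.1, -0.1, 0.0]
width: 1.001
grip_force: 0.0
```

Call:
{"method": "step_arm", "body": {
  "plan": [
    [[0.1,1,0,0.9],[0.1,1,0,0.9],[0.1,1,0,0.9],[0,1,0,0],[0,1,0,0],[0,1,0,0],[0,1,0,0],[0,1,0,0],[0,1,0,0],[0,1,0,0],[0,0.5,0,0],[0,0,0,0]]
  ]
}}

```text
clock: 3.75
tool_pos: [0.4721, 0.0616, 0.2298]
ee_rot: [0.0, 0.658, 0.753, 0.0]
ft_force: [-0.4, -1.3, 0.3]
width: 0.997
grip_force: 0.0
```

Call:
{"method": "step_arm", "body": {
  "plan": [
    [[0,1,0,0],[0,1,0,0],[0,1,0,0],[0,1,0,0],[0,1,0,0],[0,1,0,0],[0,1,0,0],[0,1,0,0],[0,0.4,0,0],[0,0,0,0],[0,0,0,0]]
  ]
}}

```text
clock: 4.85
tool_pos: [0.4724, 0.2693, 0.2295]
ee_rot: [0.0, 0.659, 0.752, -0.0]
ft_force: [-1.4, -0.5, -0.1]
width: 1.002
grip_force: 0.0
```

Run:
```python
from h import *
ci=camera_info("wrist"); save("wrist","w1")
print(np.round(ci["pose"],3).tolist(), get_obs()["tool_pos"])
for l,z in (("mug",.05),("tumbler",.06),("jar",.05),("organizer",.03)):
    for r in trace("wrist",l)[:1]:
        m=r["region"]; ys,xs=np.nonzero(m); print(l,r["confidence"],r["xy"],xs.min(),xs.max(),ys.min(),ys.max())
```

```text
[[0.991, -0.123, -0.044, 0.461], [0.131, 0.937, 0.323, 0.353], [0.001, -0.326, 0.945, 0.373], [0.0, 0.0, 0.0, 1.0]] [0.47241499 0.26918946 0.22961584]
mug 0.86 [326.3, 170.8] 284 364 93 217
tumbler 0.95 [323.4, 37.3] 275 370 0 80
jar 0.67 [321.3, 274.9] 298 352 233 319
organizer 0.97 [391.6, 165.2] 370 414 102 228
```

View pics/w1.png

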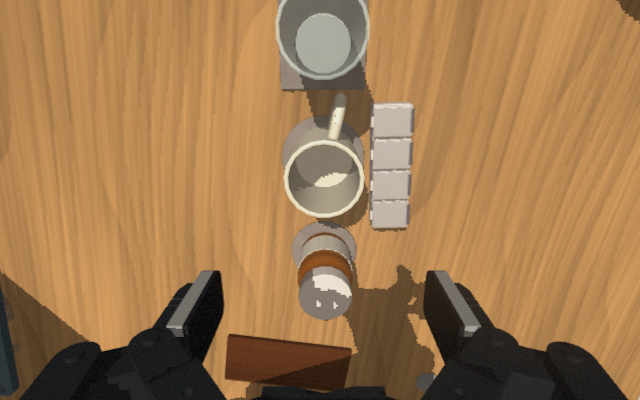

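Run:
```python
from h import *
ci=camera_info("wrist")
for n,p,z in (("mug rim",(324.5,177.5),.089),("handle",(340,97),.06),("jarcap",(326,297),.094),("tumF",(323,43),.007),("tumrim",(322.5,33),.114),("o1",(374,104),.03),("o2",(412,103),.03),("o3",(374,228),.03),("o4",(408,228),.03),("sq1",(281,90),.004),("sq2",(366,89),.004)):
    print(n,np.round(at("wrist",p,z,ci),4)[:2])
```

```text
mug rim [0.4732 0.276 ]
handle [0.4782 0.3401]
jarcap [0.4893 0.1644]
tumF [0.4578 0.3846]
tumrim [0.4577 0.3815]
o1 [0.5123 0.3368]
o2 [0.5475 0.3423]
o3 [0.5346 0.2121]
o4 [0.5702 0.2167]
sq1 [0.4218 0.3368]
sq2 [0.5057 0.3488]
```

Call:
{"method": "step_arm", "body": {
  "plan": [
    [[0,0.2,-1,0],[0,0,-1,0],[0,0,-1,0],[0,0,-1,0],[0,0,-0.8,0],[0,0,-0.6,0],[0,0,-0.4,0],[0,0,-0.2,0],[0,0,0,0]]
  ]
}}

```text
clock: 6.0
tool_pos: [0.4721, 0.2753, 0.0795]
ee_rot: [-0.0, 0.659, 0.752, -0.0]
ft_force: [0.1, -0.3, -0.4]
width: 0.998
grip_force: 0.0
```

Call:
{"method": "step_arm", "body": {
  "plan": [
    [[0,0,0,0],[0,0,0,0],[0,0,0,0],[0,0,0,0],[0,0,0,0],[0,0,0,0],[0,0,0,0]]
  ],
  "grip": 1,
  "newtons": 40
}}

```text
clock: 6.7
tool_pos: [0.4831, 0.2783, 0.0872]
ee_rot: [0.007, 0.659, 0.752, 0.011]
ft_force: [12.4, 0.6, 18.6]
width: 0.002
grip_force: 9.7
```

Run:
```python
from h import *
ci=camera_info("wrist"); a=save("wrist","w2");b=save("scene","s2")
im=np.hstack([a, cv2.resize(b[150:350,340:540],(400,400))]);save("x","ws2",cv2.resize(im,(800,308)))
o=get_obs();print(o["tool_pos"],o["width"],o["ft_force"],o["grip_force"])
```

```text
[0.48307803 0.27826203 0.08720883] 0.0006026055950362105 [12.43271976  1.81476123 19.47764835] 9.676872314885259
```

View pics/ws2.png

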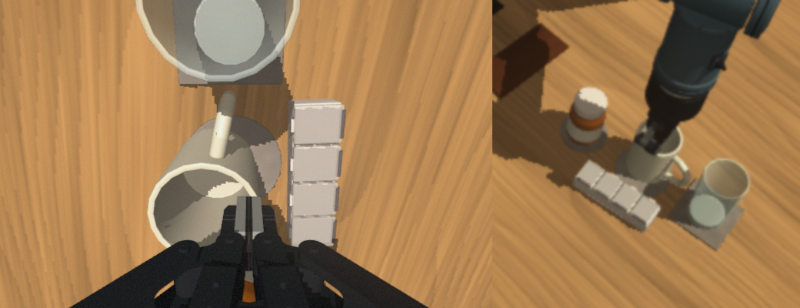

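View closer.

Run:
```python
from h import *
a=cv2.imread("pics/w2.png")[130:400,170:490];b=cv2.imread("pics/s2.png")[180:310,385:515]
c=grab_frame("top")[200:290,130:270,::-1]
im=np.hstack([cv2.resize(a,(400,338)),cv2.resize(b,(338,338),interpolation=cv2.INTER_CUBIC)])
im=np.vstack([im,np.zeros((250,738,3),np.uint8)]); im[338:588,0:389]=cv2.resize(c,(389,250),interpolation=cv2.INTER_CUBIC)
cv2.imwrite("pics/z2.png",im)
```

```text
(no output)
```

View pics/z2.png

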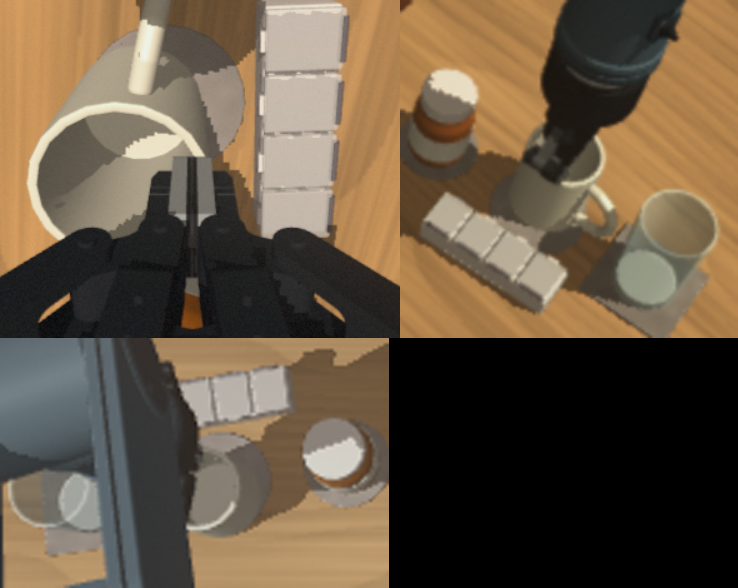

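Call:
{"method": "step_arm", "body": {
  "plan": [
    [[0.15,0,0.1,0],[0.15,0,0.1,0],[0,0,0,0]]
  ]
}}

```text
clock: 7.15
tool_pos: [0.4824, 0.2763, 0.0872]
ee_rot: [0.002, 0.659, 0.752, 0.003]
ft_force: [1.2, 0.8, 13.0]
width: 0.002
grip_force: 6.4
```

Call:
{"method": "step_arm", "body": {
  "plan": [
    [[0.05,0,0.15,0],[0,0,0.15,0],[0,0,0.15,0],[0,0,0.15,0],[0,0,0,0]]
  ]
}}

```text
clock: 7.65
tool_pos: [0.481, 0.2755, 0.1]
ee_rot: [0.0, 0.659, 0.752, 0.0]
ft_force: [-0.1, -0.5, 0.3]
width: -0.001
grip_force: 0.0
```

Run:
```python
from h import *
a=save("wrist","w3");b=save("scene","s3")
a=a[130:400,170:490];b=b[180:310,385:515]
im=np.hstack([cv2.resize(a,(400,338)),cv2.resize(b,(338,338),interpolation=cv2.INTER_CUBIC)])
save("x","z3",im)
o=get_obs();print(o["tool_pos"],o["ft_force"])
```

```text
[0.48076515 0.27543941 0.0996329 ] [ 0.29310697 -0.05390154  0.16029118]
```

View pics/z3.png

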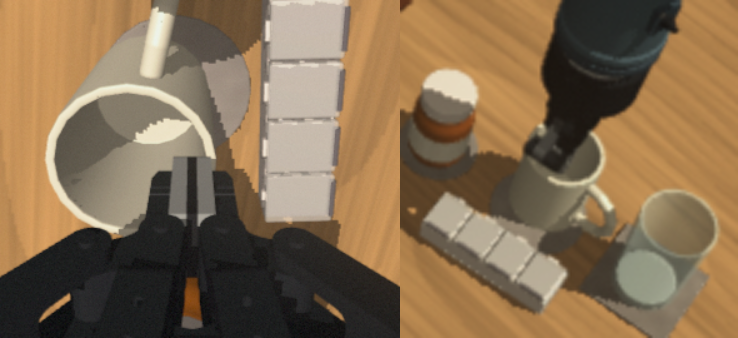

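Call:
{"method": "step_arm", "body": {
  "plan": [
    [[0,0,0.4,0],[0,0,0.8,0],[0,0,1,0],[0,0,1,0],[0,0,1,0],[0,0,0,0]]
  ]
}}

```text
clock: 8.35
tool_pos: [0.483, 0.2763, 0.2092]
ee_rot: [0.002, 0.659, 0.753, 0.003]
ft_force: [1.2, 0.3, 0.6]
width: 0.001
grip_force: 0.0
```

Call:
{"method": "step_arm", "body": {
  "plan": [
    [[0,0,0,0],[0,0,0,0],[0,0,0,0],[0,0,0,0]]
  ],
  "grip": -1
}}

```text
clock: 8.75
tool_pos: [0.4805, 0.2753, 0.2037]
ee_rot: [-0.001, 0.659, 0.752, -0.001]
ft_force: [-0.2, 0.2, 0.9]
width: 0.678
grip_force: 0.0
```

Run:
```python
from h import *
a=save("wrist","w4");ci=camera_info("wrist");print(np.round(ci["pose"],4).tolist(),get_obs()["tool_pos"],get_obs()["width"])
```

```text
[[0.9914, -0.1238, -0.0426, 0.4698], [0.1309, 0.9373, 0.3229, 0.359], [-0.0, -0.3257, 0.9455, 0.3479], [0.0, 0.0, 0.0, 1.0]] [0.48056574 0.27534356 0.20390136] 0.7674219179606787
```

View pics/w4.png

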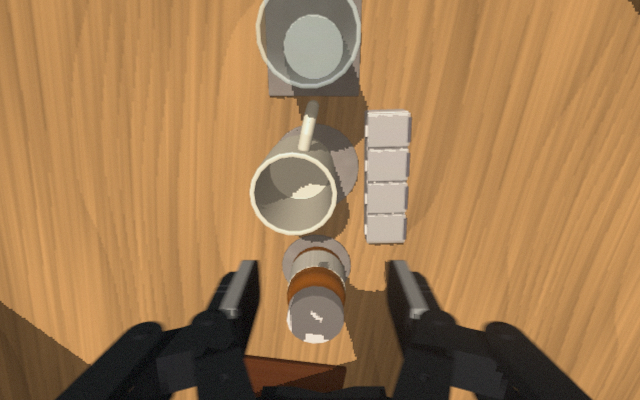

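Run:
```python
from h import *
ci=camera_info("wrist")
for n,p,z in (("mug rim",(294,193),.089),("mug base in",(300,160),.004),("handle",(313,105),.06),("cmugR",(358,165),.004),("cmugT",(318,122),.004),("jarcap",(315.5,315),.094),("tumF",(314,47),.007),("tumrim",(309,35),.114)):
    print(n,np.round(at("wrist",p,z,ci),4)[:2])
```

```text
mug rim [0.4585 0.2734]
mug base in [0.4571 0.2802]
handle [0.4645 0.3381]
cmugR [0.5147 0.2827]
cmugT [0.4701 0.3191]
jarcap [0.4883 0.1687]
tumF [0.4583 0.3838]
tumrim [0.4581 0.3822]
```

Call:
{"method": "step_arm", "body": {
  "plan": [
    [[-0.44,0,0,0],[-0.44,-0.04,-0.4,0],[0,0,-1,0],[0,0,-1,0],[0,0,-1,0],[0,0,-0.8,0],[0,0,-0.6,0],[0,0,-0.5,0],[0,0,-0.4,0],[0,0,-0.25,0],[0,0,0,0]]
  ]
}}

```text
clock: 9.9
tool_pos: [0.4585, 0.2744, 0.0554]
ee_rot: [-0.0, 0.659, 0.752, -0.001]
ft_force: [-0.1, 1.1, 0.4]
width: 0.996
grip_force: 0.0
```

Call:
{"method": "step_arm", "body": {
  "plan": [
    [[0,0,0,0],[0,0,0,0],[0,0,0,0],[0,0,0,0],[0,0,0,0]]
  ],
  "grip": 1,
  "newtons": 30
}}

```text
clock: 10.4
tool_pos: [0.4595, 0.2747, 0.0569]
ee_rot: [0.0, 0.659, 0.752, 0.001]
ft_force: [-1.7, 0.2, 5.8]
width: 0.798
grip_force: 34.6
```

Call:
{"method": "step_arm", "body": {
  "plan": [
    [[0,0,0.3,0],[0,0,0.7,0],[0,0,1,0],[0,0,1,0],[0,0,1,0],[0,0,1,0],[0,-0.4,0,0],[0,-0.7,0,0],[0.06,-1,0,0],[0.06,-1,0,0],[0.06,-1,0,0],[0.06,-1,0,0]]
  ],
  "newtons": 40
}}

```text
clock: 11.6
tool_pos: [0.464, 0.1454, 0.1797]
ee_rot: [-0.001, 0.659, 0.752, -0.001]
ft_force: [1.0, 0.6, -2.4]
width: 0.791
grip_force: 45.5
```

Call:
{"method": "step_arm", "body": {
  "plan": [
    [[0.05,-1,0,0],[0.05,-1,0,0],[0.05,-1,0,0],[0.05,-1,0,0],[0.05,-1,0,0],[0.05,-1,0,0],[0.05,-1,0,0],[0.05,-1,0,0],[0.05,-1,0,0],[0.05,-1,0,0],[0,-1,0,0],[0,-1,0,0]]
  ]
}}

```text
clock: 12.8
tool_pos: [0.4763, -0.154, 0.1796]
ee_rot: [-0.001, 0.659, 0.752, -0.0]
ft_force: [0.3, 0.1, -1.6]
width: 0.793
grip_force: 45.5
```

Call:
{"method": "step_arm", "body": {
  "plan": [
    [[0,-1,0,0],[0,-1,0,0],[0,-1,0,0],[0,-1,0,0],[0,-1,0,0],[0,-1,0,0],[0,-1,0,0],[0,-1,0,0],[0,-1,0,0],[0,-0.5,0,0],[0,0,0,0],[0,0,0,0]]
  ]
}}

```text
clock: 14.0
tool_pos: [0.4769, -0.3895, 0.1801]
ee_rot: [-0.001, 0.659, 0.752, 0.0]
ft_force: [-0.6, 0.2, -2.7]
width: 0.791
grip_force: 45.5
```

Call:
{"method": "step_arm", "body": {
  "plan": [
    [[0,0,-0.5,0],[0,0,-1,0],[0,0,-1,0],[0,0,-1,0],[0,0,-0.7,0],[0,0,-0.4,0],[0,0,-0.2,0],[0,0,-0.1,0],[0,0,0,0],[0,0,0,0]]
  ]
}}

```text
clock: 15.0
tool_pos: [0.4779, -0.391, 0.0594]
ee_rot: [0.001, 0.659, 0.752, -0.0]
ft_force: [1.1, 0.6, -2.0]
width: 0.79
grip_force: 45.5
```

Call:
{"method": "step_arm", "body": {
  "plan": [
    [[0,0,0,0],[0,0,0,0],[0,0,0,0],[0,0,0,0]]
  ],
  "grip": -1
}}

```text
clock: 15.4
tool_pos: [0.4775, -0.3907, 0.0588]
ee_rot: [0.0, 0.659, 0.752, -0.0]
ft_force: [0.7, -0.5, -0.1]
width: 1.004
grip_force: 0.0
```

Call:
{"method": "step_arm", "body": {
  "plan": [
    [[0,0,0.4,0],[0,0,1,0],[0,0,1,0],[0,0,1,0],[0,0,1,0],[0,0,1,0],[0,0.8,0.6,0],[0,1,0,0],[0,1,0,0],[0,1,0,0],[0,1,0,0],[0,1,0,0]]
  ]
}}

```text
clock: 16.6
tool_pos: [0.4774, -0.2446, 0.2094]
ee_rot: [0.001, 0.659, 0.752, 0.0]
ft_force: [-0.3, -0.3, 0.6]
width: 1.002
grip_force: 0.0
```

Call:
{"method": "step_arm", "body": {
  "plan": [
    [[0,1,0,0],[0,1,0,0],[0,1,0,0],[0,1,0,0],[0,1,0,0],[0,1,0,0],[0,1,0,0],[0,1,0,0],[-0.2,1,0,0],[-0.2,1,0,0],[-0.2,1,0,0],[-0.2,1,0,0]]
  ]
}}

```text
clock: 17.8
tool_pos: [0.4572, 0.0555, 0.2093]
ee_rot: [0.0, 0.659, 0.752, 0.0]
ft_force: [0.2, 0.3, -0.1]
width: 1.001
grip_force: 0.0
```

Call:
{"method": "step_arm", "body": {
  "plan": [
    [[0,1,0,0],[0,1,0,0],[0,1,0,0],[0,1,0,0],[0,1,0,0],[0,1,0,0],[0,1,0,0],[0,1,0,0],[0,1,0,0],[0,1,0,0],[0,1,0,0],[0,1,0,0]]
  ]
}}

```text
clock: 19.0
tool_pos: [0.4574, 0.3556, 0.2094]
ee_rot: [0.0, 0.659, 0.752, 0.0]
ft_force: [-0.4, 0.1, 0.9]
width: 0.996
grip_force: 0.0
```

Call:
{"method": "step_arm", "body": {
  "plan": [
    [[0,1,0,0],[0,0.2,0,0],[0,0,0,0],[0,0,0,0]]
  ]
}}

```text
clock: 19.4
tool_pos: [0.4574, 0.3837, 0.2087]
ee_rot: [0.0, 0.659, 0.752, -0.0]
ft_force: [0.0, -0.5, -0.1]
width: 0.999
grip_force: 0.0
```

Run:
```python
from h import *
ci=camera_info("wrist");a=save("wrist","w5");b=save("scene","s5");o=get_obs();print(o["tool_pos"])
im=np.zeros((600,800,3),np.uint8);im[:400,:640]=a;im[400:,:320]=b[90:290,200:520]
t=save("top","t5");im[400:,320:720]=t[140:340,110:510]
save("x","z5",im)
```

```text
[0.45758313 0.38342621 0.20871   ]
```

View pics/z5.png

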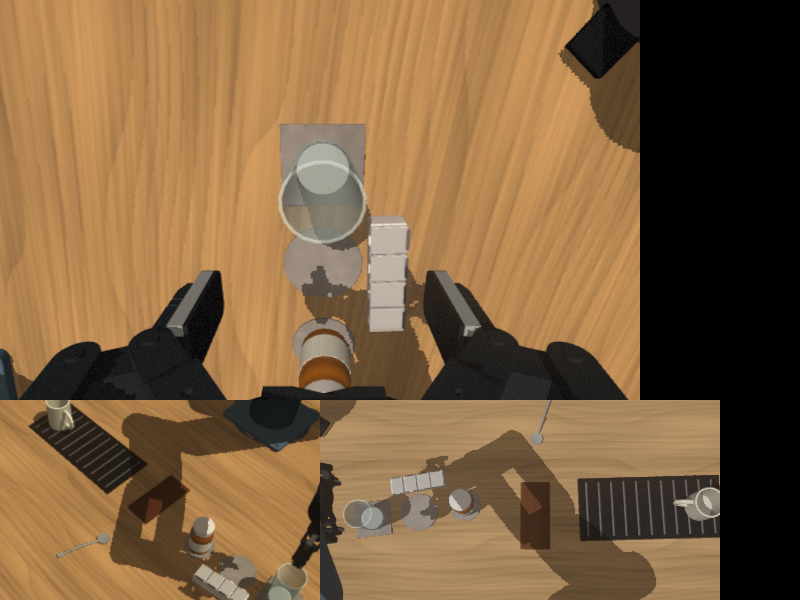

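Run:
```python
from h import *
ci=camera_info("wrist")
for n,p,z in (("tumF",(323,168),.007),("tumrim",(322.5,202),.114),("sqTL",(280,124),.004),("sqTR",(365.5,124),.004),("cmug",(323.2,265),.004),("cmugbot",(323,297),.004),("cmugL",(284,264),.004),("cmugR",(362.5,264),.004),("orgTL",(371,217),.03),("orgTR",(406,216),.03),("orgBL",(371,331),.03),("orgBR",(404,331),.03)):
    print(n,np.round(at("wrist",p,z,ci),4)[:2])
t=lambda u,v:(110+u-320,140+v-400)
print("mug rim top",at("top",t(709,503),.089),"mat L",at("top",t(578,479),.004),at("top",t(580,540),.004))
```

```text
tumF [0.4581 0.3829]
tumrim [0.4575 0.3842]
sqTL [0.4112 0.4201]
sqTR [0.4934 0.4309]
cmug [0.4728 0.2726]
cmugbot [0.4779 0.2314]
cmugL [0.4295 0.2682]
cmugR [0.5159 0.2794]
orgTL [0.5104 0.3457]
orgTR [0.5442 0.3512]
orgBL [0.5339 0.2123]
orgBR [0.57  0.217]
mug rim top [ 0.47535988 -0.39196537  0.089     ] mat L [ 0.54654579 -0.11031588  0.004     ] [ 0.40036388 -0.11136398  0.004     ]
```

Call:
{"method": "step_arm", "body": {
  "plan": [
    [[0,0,-0.5,0],[0,0,-1,0],[0,0,-1,0],[0,0,-1,0],[0,0,-0.8,0],[0,0,-0.5,0],[0,0,-0.4,0],[0,0,-0.25,0],[0,0,0,0]]
  ]
}}

```text
clock: 20.45
tool_pos: [0.4573, 0.3843, 0.0717]
ee_rot: [-0.0, 0.659, 0.752, -0.0]
ft_force: [0.1, -0.1, -0.3]
width: 0.997
grip_force: 0.0
```

Call:
{"method": "step_arm", "body": {
  "plan": [
    [[0,0,0,0],[0,0,0,0],[0,0,0,0],[0,0,0,0],[0,0,0,0]]
  ],
  "grip": 1,
  "newtons": 40
}}

```text
clock: 20.95
tool_pos: [0.4578, 0.3849, 0.0735]
ee_rot: [0.0, 0.659, 0.753, 0.001]
ft_force: [-2.0, -0.1, 6.7]
width: 0.738
grip_force: 44.0
```

Call:
{"method": "step_arm", "body": {
  "plan": [
    [[0,0,0.3,0],[0,0,0.7,0],[0,0,1,0],[0,0,1,0],[0,0,1,0],[0,0,1,0],[0,-0.4,0,0],[0,-0.7,0,0],[0.06,-1,0,0],[0.06,-1,0,0],[0.06,-1,0,0],[0.06,-1,0,0]]
  ]
}}

```text
clock: 22.15
tool_pos: [0.4619, 0.2542, 0.195]
ee_rot: [-0.001, 0.659, 0.752, -0.002]
ft_force: [-0.2, 0.9, -2.1]
width: 0.736
grip_force: 44.4
```

Call:
{"method": "step_arm", "body": {
  "plan": [
    [[0.05,-1,0,0],[0.05,-1,0,0],[0.05,-1,0,0],[0.05,-1,0,0],[0.05,-1,0,0],[0.05,-1,0,0],[0.05,-1,0,0],[0.05,-1,0,0],[0.05,-1,0,0],[0.03,-1,0,0],[0,-1,0,0],[0,-1,0,0]]
  ]
}}

```text
clock: 23.35
tool_pos: [0.4731, -0.0445, 0.1951]
ee_rot: [-0.002, 0.659, 0.752, -0.001]
ft_force: [0.6, -0.0, -1.2]
width: 0.732
grip_force: 44.4
```

Call:
{"method": "step_arm", "body": {
  "plan": [
    [[0,-1,0,0],[0,-1,0,0],[0,-1,0,0],[0,-1,0,0],[0,-1,0,0],[0,-1,0,0],[0,-1,0,0],[0,-1,0,0],[0,-0.5,0,0],[0,-0.2,0,0],[0,0,0,0],[0,0,0,0]]
  ]
}}

```text
clock: 24.55
tool_pos: [0.475, -0.2595, 0.1968]
ee_rot: [-0.001, 0.658, 0.753, 0.0]
ft_force: [-0.1, -0.3, -2.5]
width: 0.735
grip_force: 44.4
```

Call:
{"method": "step_arm", "body": {
  "plan": [
    [[0,0,-0.5,0],[0,0,-1,0],[0,0,-1,0],[0,0,-1,0],[0,0,-0.7,0],[0,0,-0.4,0],[0,0,-0.2,0],[0,0,-0.1,0],[0,0,0,0],[0,0,0,0]]
  ]
}}

```text
clock: 25.55
tool_pos: [0.476, -0.2609, 0.0755]
ee_rot: [0.001, 0.659, 0.753, 0.0]
ft_force: [0.3, -1.0, -2.6]
width: 0.739
grip_force: 44.4
```

Call:
{"method": "step_arm", "body": {
  "plan": [
    [[0,0,0,0],[0,0,0,0],[0,0,0,0],[0,0,0,0]]
  ],
  "grip": -1
}}

```text
clock: 25.95
tool_pos: [0.4756, -0.2607, 0.075]
ee_rot: [0.0, 0.659, 0.752, -0.0]
ft_force: [-0.3, -0.1, -0.4]
width: 0.998
grip_force: 0.0
```

Call:
{"method": "step_arm", "body": {
  "plan": [
    [[0,0,0.4,0],[0,0,1,0],[0,0,1,0],[0,0,1,0],[0,0,1,0],[0,0.5,0.8,0],[0,1,0.2,0],[0,1,0,0],[0,1,0,0],[0.16,1,0,0],[0.16,1,0,0],[0.16,1,0,0]]
  ]
}}

```text
clock: 27.15
tool_pos: [0.4875, -0.0971, 0.2107]
ee_rot: [0.001, 0.659, 0.752, 0.0]
ft_force: [0.8, 0.2, 0.1]
width: 1.0
grip_force: 0.0
```

Call:
{"method": "step_arm", "body": {
  "plan": [
    [[0,1,0,0],[0,1,0,0],[0,1,0,0],[0,1,0,0],[0,1,0,0],[0,1,0,0],[0,1,0,0],[0,1,0,0],[0,1,0,0],[0,1,0,0],[0,0.5,0,0],[0,0,0,0]]
  ]
}}

```text
clock: 28.35
tool_pos: [0.4873, 0.1656, 0.2102]
ee_rot: [0.0, 0.658, 0.753, 0.0]
ft_force: [0.9, -0.5, -0.1]
width: 0.999
grip_force: 0.0
```

Run:
```python
from h import *
ci=camera_info("wrist");a=save("wrist","w6");o=get_obs();print(o["tool_pos"])
b=save("scene","s6");t=save("top","t6")
im=np.zeros((600,800,3),np.uint8);im[:400,:640]=a;im[400:,:320]=b[90:290,200:520]
im[400:,320:720]=t[140:340,110:510]
save("x","z6",im)
```

```text
[0.487386   0.16460197 0.2100284 ]
```

View pics/z6.png

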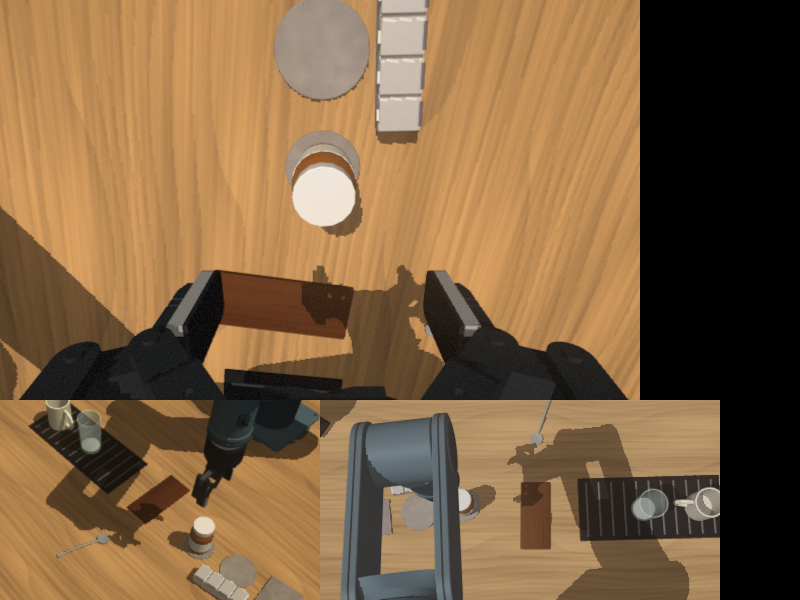

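Run:
```python
from h import *
ci=camera_info("wrist")
for n,p,z in (("cap",(324,194),.094),("cj L",(286,166),.004),("cj R",(360,166),.004),("cjT",(323,130.5),.004),("cmug",(322,48),.004),("cmugbot",(322,100),.004),("cmL",(275,47),.004),("cmR",(369,47),.004),("oBL",(378,131),.03),("oBR",(421,130),.03),("bTL",(218,270),.008),("bTR",(353,288),.008),("bBR",(344,338),.008)):
    print(n,np.round(at("wrist",p,z,ci),4)[:2])
```

```text
cap [0.4886 0.1636]
cj L [0.4508 0.1591]
cj R [0.5249 0.1689]
cjT [0.4832 0.1993]
cmug [0.4726 0.2729]
cmugbot [0.4785 0.2277]
cmL [0.4301 0.2681]
cmR [0.5149 0.2793]
oBL [0.5322 0.2089]
oBR [0.5706 0.2149]
bTL [0.3878 0.0329]
bTR [0.5397 0.0296]
bBR [ 0.54 -0.04]
```

Call:
{"method": "step_arm", "body": {
  "plan": [
    [[0,0,-0.5,0],[0.04,-0.04,-1,0],[0,0,-1,0],[0,0,-1,0],[0,0,-1,0],[0,0,-0.8,0],[0,0,-0.5,0],[0,0,-0.32,0],[0,0,-0.2,0],[0,0,0,0]]
  ]
}}

```text
clock: 29.5
tool_pos: [0.4885, 0.1633, 0.0515]
ee_rot: [-0.0, 0.659, 0.752, -0.0]
ft_force: [-0.2, 0.2, 0.3]
width: 0.999
grip_force: 0.0
```

Call:
{"method": "step_arm", "body": {
  "plan": [
    [[0,0,0,0],[0,0,0,0],[0,0,0,0],[0,0,0,0],[0,0,0,0],[0,0,0,0]]
  ],
  "grip": 1,
  "newtons": 30
}}

```text
clock: 30.1
tool_pos: [0.489, 0.1636, 0.0529]
ee_rot: [0.001, 0.659, 0.753, 0.001]
ft_force: [-2.0, 0.3, 5.7]
width: 0.627
grip_force: 30.8
```

Call:
{"method": "step_arm", "body": {
  "plan": [
    [[0,0,0.3,0],[0,0,0.7,0],[0,0,1,0],[0,0,1,0],[0,-0.4,0,0],[-0.08,-0.7,0,0],[-0.08,-1,0,0],[-0.08,-1,0,0],[-0.08,-1,0,0],[-0.08,-1,0,0],[-0.08,-1,0,0],[-0.08,-1,0,0]]
  ]
}}

```text
clock: 31.3
tool_pos: [0.4735, -0.0153, 0.1259]
ee_rot: [-0.001, 0.659, 0.752, -0.0]
ft_force: [0.0, -0.2, -1.4]
width: 0.63
grip_force: 32.0
```

Call:
{"method": "step_arm", "body": {
  "plan": [
    [[0,-1,0,0],[0,-1,0,0],[0,-1,0,0],[0,-1,0,0],[0,-1,0,0],[0,-0.5,0,0],[0,-0.1,0,0],[0,0,0,0],[0,0,0,0]]
  ]
}}

```text
clock: 32.2
tool_pos: [0.4741, -0.153, 0.1264]
ee_rot: [-0.0, 0.658, 0.753, 0.0]
ft_force: [-0.4, -0.6, -1.3]
width: 0.626
grip_force: 32.0
```

Call:
{"method": "step_arm", "body": {
  "plan": [
    [[0,0,-0.5,0],[0,0,-1,0],[0,0,-0.7,0],[0,0,-0.4,0],[0,0,-0.2,0],[0,0,-0.1,0],[0,0,0,0],[0,0,0,0]]
  ]
}}

```text
clock: 33.0
tool_pos: [0.475, -0.1542, 0.0549]
ee_rot: [0.001, 0.659, 0.753, 0.0]
ft_force: [1.0, 0.3, -1.7]
width: 0.632
grip_force: 32.0
```

Call:
{"method": "step_arm", "body": {
  "plan": [
    [[0,0,0,0],[0,0,0,0],[0,0,0,0],[0,0,0,0]]
  ],
  "grip": -1
}}

```text
clock: 33.4
tool_pos: [0.4746, -0.1542, 0.0544]
ee_rot: [0.0, 0.659, 0.752, 0.0]
ft_force: [0.3, -0.4, -0.7]
width: 1.001
grip_force: 0.0
```

Call:
{"method": "step_arm", "body": {
  "plan": [
    [[0,0,0.4,0],[0,0,1,0],[0,0,1,0],[0,0,1,0],[0,0.4,1,0],[0.2,1,0.6,0],[0.2,1,0,0],[0.2,1,0,0],[0.2,1,0,0],[0.2,1,0,0],[0.2,1,0,0],[0.2,1,0,0]]
  ]
}}

```text
clock: 34.6
tool_pos: [0.5096, 0.032, 0.1801]
ee_rot: [0.0, 0.659, 0.752, 0.0]
ft_force: [0.1, -0.7, -1.3]
width: 1.001
grip_force: 0.0
```

Call:
{"method": "step_arm", "body": {
  "plan": [
    [[0.2,1,0,0],[0.2,1,0,0],[0.2,1,0,0],[0.2,1,0,0],[0.2,1,0,0],[0.2,1,0,0],[0.1,1,0,0],[0,1,0,0],[0,1,0,0],[0,0.8,0,0],[0,0,0,0],[0,0,0,0]]
  ]
}}

```text
clock: 35.8
tool_pos: [0.5417, 0.2761, 0.1796]
ee_rot: [0.0, 0.658, 0.753, -0.0]
ft_force: [0.1, 0.5, -0.1]
width: 1.003
grip_force: 0.0
```

Run:
```python
from h import *
ci=camera_info("wrist");a=save("wrist","w7");o=get_obs();print(o["tool_pos"])
r=trace("wrist","organizer")[0];m=r["region"];ys,xs=np.nonzero(m)
P=np.array([at("wrist",p,.03,ci)[:2] for p in zip(xs,ys)],np.float32);print(cv2.minAreaRect(P),r["confidence"])
b=save("scene","s7");t=save("top","t7")
im=np.zeros((600,800,3),np.uint8);im[:400,:640]=a;im[400:,:320]=b[90:290,200:520]
im[400:,320:720]=t[140:340,110:510]
save("x","z7",im)
```

```text
[0.54184187 0.27547257 0.17950446]
((0.5404566526412964, 0.2774924039840698), (0.040390048176050186, 0.12798145413398743), 9.241101264953613) 0.65
```

View pics/z7.png

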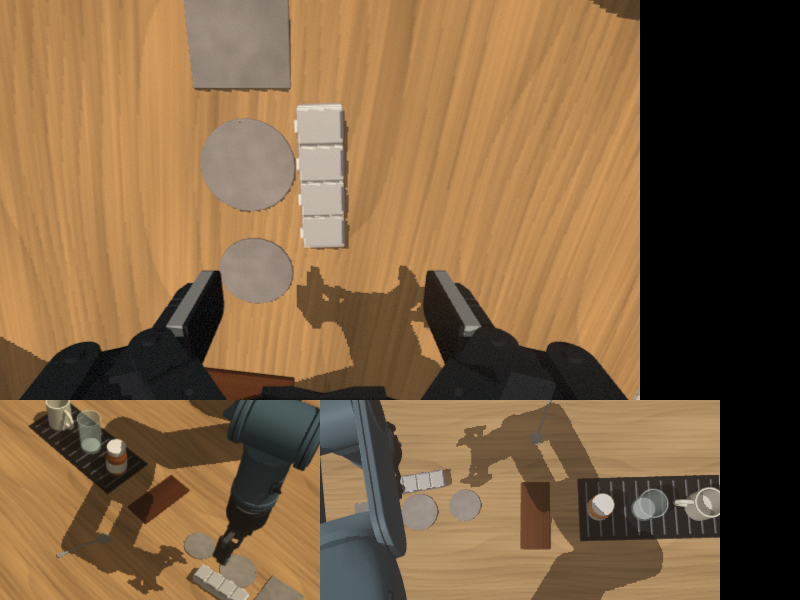

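Call:
{"method": "step_arm", "body": {
  "plan": [
    [[-0.05,0.06,-0.5,0.25],[0,0,-1,0],[0,0,-1,0],[0,0,-1,0],[0,0,-1,0],[0,0,-0.7,0],[0,0,-0.4,0],[0,0,-0.3,0],[0,0,-0.2,0],[0,0,0,0],[0,0,0,0]]
  ]
}}

```text
clock: 37.1
tool_pos: [0.5412, 0.2776, 0.0274]
ee_rot: [0.0, 0.65, 0.76, 0.0]
ft_force: [-0.1, -0.0, -0.0]
width: 0.996
grip_force: 0.0
```

Run:
```python
from h import *
a=save("wrist","w8");o=get_obs();print(o["tool_pos"],o["ft_force"])
b=save("scene","s8")
im=np.zeros((400,800,3),np.uint8);im[:,:500]=cv2.resize(a,(500,400))
im[:300,500:]=cv2.resize(b[210:310,380:480],(300,300),interpolation=cv2.INTER_CUBIC)
save("x","z8",im)
```

```text
[0.54131868 0.27769852 0.02753411] [-0.31946853  0.39168737 -0.10330368]
```

View pics/z8.png

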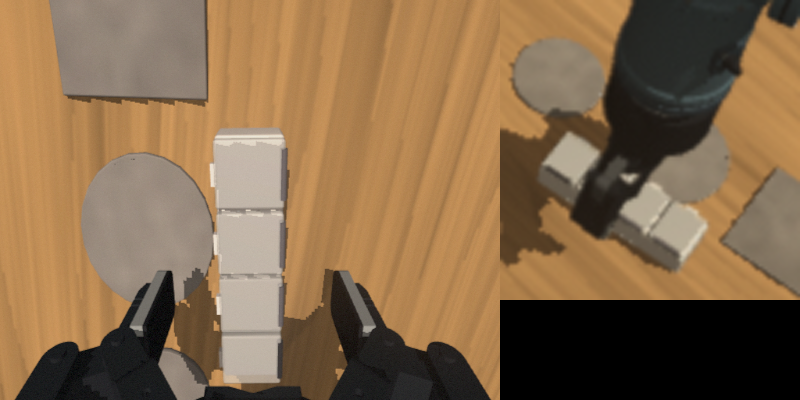

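Run:
```python
from h import *
def proj(cam,X):
    c=camera_info(cam);P=np.array(c["pose"]);q=P[:3,:3].T@(np.array(X)-P[:3,3]);f=200/np.tan(np.radians(c["fovy"])/2)
    return np.round([c["cx"]+f*q[0]/-q[2],c["cy"]-f*q[1]/-q[2]],1)
t=get_obs()["tool_pos"];a=np.radians(9);u=np.array([np.cos(a),np.sin(a)]);v=np.array([-u[1],u[0]])
for z in (.0,.01,.02,.03,.04):
    print(z,"scene",[proj("scene",[*(t[:2]+d*u+w*v),z]).tolist() for d,w in((.0425,-.011),(.057,-.011),(.057,.011))],"wrist",[proj("wrist",[*(t[:2]+d*u+.011*v),z]).tolist() for d in (-.0425,.0425,.057)])
```

```text
0.0 scene [[405.0, 290.8], [401.5, 295.3], [409.6, 300.9]] wrist [[241.4, 226.2], [403.2, 225.4], [430.8, 225.3]]
0.01 scene [[405.6, 288.9], [402.1, 293.5], [410.2, 299.1]] wrist [[237.1, 234.1], [407.6, 233.3], [436.6, 233.2]]
0.02 scene [[406.2, 287.0], [402.7, 291.6], [410.9, 297.2]] wrist [[232.3, 242.9], [412.4, 242.1], [443.1, 241.9]]
0.03 scene [[406.8, 285.1], [403.3, 289.7], [411.6, 295.4]] wrist [[226.9, 252.8], [417.8, 251.9], [450.4, 251.7]]
0.04 scene [[407.5, 283.1], [403.9, 287.8], [412.2, 293.5]] wrist [[220.9, 263.9], [423.9, 262.9], [458.5, 262.8]]
```

Call:
{"method": "step_arm", "body": {
  "plan": [
    [[-0.04,0,-0.2,0],[0,0,-0.2,0],[0,0,-0.15,0],[0,0,-0.15,0],[0,0,-0.1,0],[0,0,0,0]]
  ]
}}

```text
clock: 37.8
tool_pos: [0.5393, 0.2774, 0.0061]
ee_rot: [-0.0, 0.65, 0.76, -0.0]
ft_force: [0.1, 0.4, 1.1]
width: 0.998
grip_force: 0.0
```

Run:
```python
from h import *
a=save("wrist","w9");o=get_obs();print(o["tool_pos"],o["ft_force"])
b=save("scene","s9")
im=np.zeros((300,800,3),np.uint8);im[:,:500]=cv2.resize(a[160:360,150:483],(500,300))
im[:300,500:]=cv2.resize(b[210:310,380:480],(300,300),interpolation=cv2.INTER_CUBIC)
save("x","z9",im)
```

```text
[0.53955019 0.27745491 0.00641512] [-0.95932098 -0.28004972 -0.24825377]
```

View pics/z9.png

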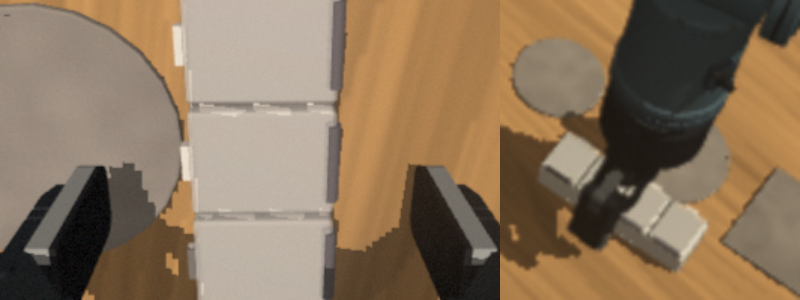

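Call:
{"method": "step_arm", "body": {
  "plan": [
    [[0,0,0,0],[0,0,0,0],[0,0,0,0],[0,0,0,0],[0,0,0,0],[0,0,0,0]]
  ],
  "grip": 1,
  "newtons": 40
}}

```text
clock: 38.5
tool_pos: [0.54, 0.2776, 0.007]
ee_rot: [0.0, 0.65, 0.76, 0.0]
ft_force: [-0.6, -0.6, 2.7]
width: 0.432
grip_force: 41.7
```

Call:
{"method": "step_arm", "body": {
  "plan": [
    [[0,0,0.3,0],[0,0,0.7,0],[0,0,1,0],[0,0,1,0],[-0.2,-0.5,0,1],[-0.2,-0.7,0,1],[-0.2,-0.7,0,1],[-0.2,-0.7,0,1],[-0.2,-0.7,0,1],[-0.2,-0.7,0,1],[-0.2,-0.7,0,1],[-0.2,-0.7,0,1]]
  ]
}}

```text
clock: 39.7
tool_pos: [0.4991, 0.1418, 0.0819]
ee_rot: [-0.0, 0.35, 0.937, -0.0]
ft_force: [0.5, 0.8, -0.7]
width: 0.435
grip_force: 41.3
```

Call:
{"method": "step_arm", "body": {
  "plan": [
    [[-0.2,-0.7,0,1],[-0.2,-0.7,0,1],[-0.2,-0.7,0,1],[-0.2,-0.7,0,1],[-0.2,-0.7,0,1],[-0.2,-0.7,0,1],[-0.2,-0.7,0,1],[-0.2,-0.7,0,1],[0,-0.3,0,0.16],[0,0,0,0],[0,0,0,0]]
  ]
}}

```text
clock: 40.8
tool_pos: [0.4596, -0.0049, 0.0819]
ee_rot: [0.0, 0.004, 1.0, 0.0]
ft_force: [-0.2, -0.3, -0.4]
width: 0.433
grip_force: 41.3
```

Run:
```python
from h import *
o=get_obs();print(o["tool_pos"],o["ee_rot"],o["width"])
ci=camera_info("wrist");a=save("wrist","w10");b=save("scene","s10");t=save("top","t10")
im=np.zeros((600,800,3),np.uint8);im[:400,:640]=a;im[400:,:320]=b[90:290,200:520]
im[400:,320:720]=t[140:340,110:510]
save("x","z10",im)
```

```text
[ 0.45964726 -0.00493342  0.08189587] [2.02209035e-05 3.60768791e-03 9.99993488e-01 9.32909438e-05] 0.4334301999013553
```

View pics/z10.png

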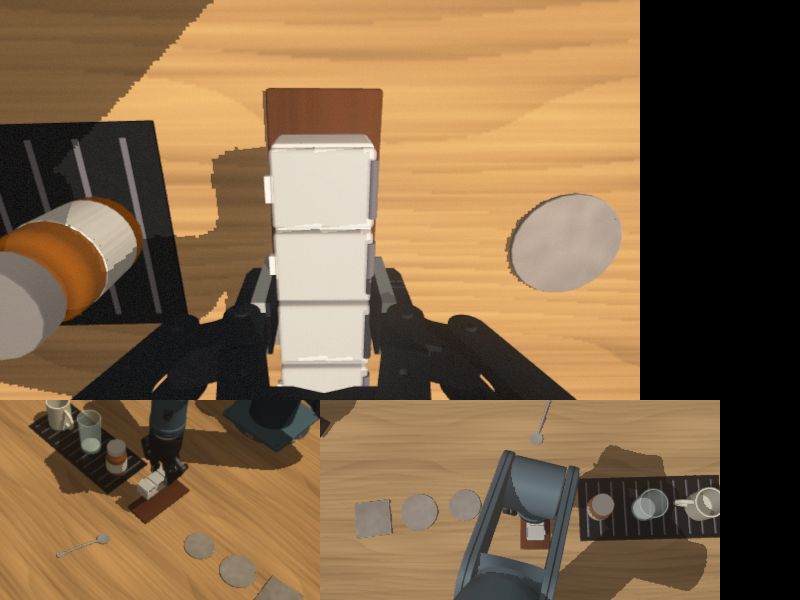

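Run:
```python
from h import *
ci=camera_info("wrist")
for n,p,z in (("bL",(265,89),.008),("bR",(382,89),.008),("oL",(277,135),.076),("oR",(372,135),.076),("oTL",(272,148),.105),("oTR",(376,147),.105),("oT2L",(283,365),.105),("oT2R",(364,365),.105)):
    print(n,np.round(at("wrist",p,z,ci),4)[:2])
```

```text
bL [ 0.3818 -0.0378]
bR [0.3823 0.0308]
oL [ 0.3984 -0.0233]
oR [0.3986 0.0166]
oTL [ 0.3984 -0.0215]
oTR [0.3983 0.0142]
oT2L [ 0.4924 -0.0219]
oT2R [0.4927 0.013 ]
```

Call:
{"method": "step_arm", "body": {
  "plan": [
    [[0,0,-0.4,0],[0,0,-0.8,0],[0,0,-0.6,0],[0,0,-0.4,0],[0,0,-0.25,0],[0,0,-0.15,0],[0,0,-0.05,0],[0,0,0,0],[0,0,0,0]]
  ]
}}

```text
clock: 41.85
tool_pos: [0.4601, -0.0051, 0.0159]
ee_rot: [0.0, 0.003, 1.0, -0.0]
ft_force: [0.0, -0.5, -1.4]
width: 0.436
grip_force: 41.3
```

Call:
{"method": "step_arm", "body": {
  "plan": [
    [[0,0,0,0],[0,0,0,0],[0,0,0,0],[0,0,0,0],[0,0,0,0]]
  ],
  "grip": -1
}}

```text
clock: 42.35
tool_pos: [0.4597, -0.005, 0.0155]
ee_rot: [0.0, 0.003, 1.0, -0.0]
ft_force: [0.3, -1.0, -0.6]
width: 0.999
grip_force: 0.0
```

Call:
{"method": "step_arm", "body": {
  "plan": [
    [[0,0,0.4,0],[0,0,1,0],[0,0,1,0],[0,0,1,0],[0,0,1,0],[0,0,1,0],[0,0,1,0],[0,0,0.6,0],[0,0,0,0]]
  ]
}}

```text
clock: 43.25
tool_pos: [0.4611, -0.0053, 0.1933]
ee_rot: [0.003, 0.003, 1.0, -0.001]
ft_force: [-0.9, -1.0, -1.0]
width: 1.001
grip_force: 0.0
```

Run:
```python
from h import *
o=get_obs();print(o["tool_pos"])
ci=camera_info("wrist");a=save("wrist","w11")
for l,z in (("organizer",.038),("board",.008)):
    r=trace("wrist",l)[0];ys,xs=np.nonzero(r["region"]);P=np.array([at("wrist",p,z,ci)[:2] for p in zip(xs,ys)],np.float32)
    print(l,r["confidence"],cv2.minAreaRect(P),P.min(0),P.max(0))
save("x","z11",cv2.resize(a,(480,300)))
```

```text
[ 0.4611376  -0.00533984  0.19332924]
organizer 0.57 ((0.46155303716659546, -0.005083151161670685), (0.12967775762081146, 0.041441410779953), 0.8639760613441467) [ 0.3968267 -0.0259149] [0.5262979  0.01652444]
board 0.67 ((0.4610578119754791, -0.004313476383686066), (0.06953930109739304, 0.15852293372154236), 89.26432800292969) [ 0.3817272  -0.03973296] [0.5403924  0.03110157]
```

View pics/z11.png

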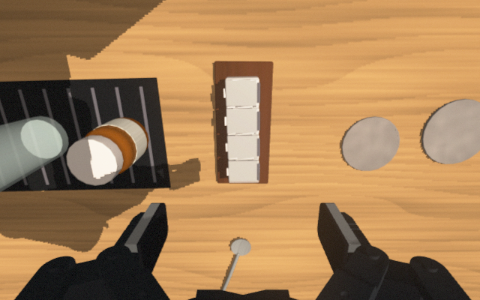

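Call:
{"method": "step_arm", "body": {
  "plan": [
    [[0.05,-0.3,0,-1],[0.05,-0.5,0,-1],[0.05,-0.5,0,-1],[0.05,-0.5,0,-1],[0.05,-0.5,0,-1],[0.05,-0.5,0,-1],[0.05,-0.5,0,-1],[0.05,-0.5,0,-1],[0.05,-0.5,0,-1],[0.05,-0.5,0,-1],[0.05,-0.5,0,-1],[0.03,-0.5,0,-1]]
  ]
}}

```text
clock: 44.6
tool_pos: [0.4734, -0.1501, 0.1889]
ee_rot: [-0.002, 0.504, 0.864, 0.0]
ft_force: [0.2, 0.1, -0.1]
width: 0.999
grip_force: 0.0
```

Call:
{"method": "step_arm", "body": {
  "plan": [
    [[0,-0.16,0,-1],[0,0,0,-1],[0,0,0,-1],[0,0,0,-1],[0,0,0,-0.4],[0,0,0,0],[0,0,0,0]]
  ]
}}

```text
clock: 45.3
tool_pos: [0.4737, -0.1537, 0.1895]
ee_rot: [-0.001, 0.658, 0.753, -0.0]
ft_force: [-0.1, -0.3, -0.3]
width: 1.002
grip_force: 0.0
```

Run:
```python
from h import *
o=get_obs();print(o["tool_pos"],np.degrees(2*np.arctan2(o["ee_rot"][2],o["ee_rot"][1])))
ci=camera_info("wrist");a=save("wrist","w12")
for l in ("jar","tumbler","mug"):
    for r in trace("wrist",l)[:1]:
        ys,xs=np.nonzero(r["region"]);b=ys.max();print(l,r["confidence"],xs.min(),xs.max(),ys.min(),b)
        y1=b-30;row=xs[ys==y1]; print("mid col",[(y,xs[ys==y].min(),xs[ys==y].max()) for y in range(ys.min()+5,b,15)])
```

```text
[ 0.47369234 -0.15373294  0.18950417] 97.71946651316831
jar 0.82 290 359 146 235
mid col [(151, np.int64(308), np.int64(342)), (166, np.int64(296), np.int64(353)), (181, np.int64(292), np.int64(357)), (196, np.int64(290), np.int64(358)), (211, np.int64(292), np.int64(358)), (226, np.int64(301), np.int64(348))]
tumbler 0.73 265 346 247 377
mid col [(252, np.int64(295), np.int64(326)), (267, np.int64(283), np.int64(337)), (282, np.int64(279), np.int64(339)), (297, np.int64(276), np.int64(341)), (312, np.int64(272), np.int64(342)), (327, np.int64(268), np.int64(345)), (342, np.int64(265), np.int64(346)), (357, np.int64(268), np.int64(342)), (372, np.int64(284), np.int64(326))]
mug 0.92 270 329 366 392
mid col [(371, np.int64(272), np.int64(281)), (386, np.int64(294), np.int64(329))]
```

Call:
{"method": "step_arm", "body": {
  "plan": [
    [[0.04,-0.02,-0.5,0],[0,0,-1,0],[0,0,-1,0],[0,0,-1,0],[0,0,-0.8,0],[0,0,-0.6,0],[0,0,-0.36,0],[0,0,-0.2,0],[0,0,0,0]]
  ]
}}

```text
clock: 46.4
tool_pos: [0.4749, -0.1544, 0.0534]
ee_rot: [-0.0, 0.658, 0.753, -0.0]
ft_force: [0.7, 0.8, 0.2]
width: 0.999
grip_force: 0.0
```

Call:
{"method": "step_arm", "body": {
  "plan": [
    [[0,0,0,0],[0,0,0,0],[0,0,0,0],[0,0,0,0],[0,0,0,0],[0,0,0,0]]
  ],
  "grip": 1,
  "newtons": 30
}}

```text
clock: 47.0
tool_pos: [0.4757, -0.1548, 0.0552]
ee_rot: [0.001, 0.658, 0.753, 0.0]
ft_force: [-2.2, -0.1, 4.6]
width: 0.621
grip_force: 30.6
```

Call:
{"method": "step_arm", "body": {
  "plan": [
    [[0,0,0.3,0],[0,0,0.7,0],[0,0,1,0],[0,0,1,0],[0,0.4,0,0],[0.06,0.7,0,0],[0.08,1,0,0],[0.08,1,0,0],[0.08,1,0,0],[0.08,1,0,0],[0.08,1,0,0],[0.08,1,0,0]]
  ]
}}

```text
clock: 48.2
tool_pos: [0.4878, 0.0247, 0.1282]
ee_rot: [-0.001, 0.658, 0.753, -0.0]
ft_force: [0.9, -0.5, -1.8]
width: 0.62
grip_force: 31.6
```

Call:
{"method": "step_arm", "body": {
  "plan": [
    [[0,1,0,0],[0,1,0,0],[0,1,0,0],[0,1,0,0],[0,0.9,0,0],[0,0.5,0,0],[0,0.2,0,0],[0,0,0,0],[0,0,0,0]]
  ]
}}

```text
clock: 49.1
tool_pos: [0.4886, 0.1623, 0.1288]
ee_rot: [0.0, 0.658, 0.753, -0.0]
ft_force: [-0.2, -0.3, -0.9]
width: 0.621
grip_force: 31.6
```

Call:
{"method": "step_arm", "body": {
  "plan": [
    [[0,0.03,-0.5,0],[0,0,-1,0],[0,0,-0.7,0],[0,0,-0.4,0],[0,0,-0.2,0],[0,0,-0.1,0],[0,0,-0.03,0],[0,0,0,0],[0,0,0,0]]
  ]
}}

```text
clock: 50.0
tool_pos: [0.4892, 0.1638, 0.0564]
ee_rot: [0.0, 0.658, 0.753, 0.0]
ft_force: [-0.5, -0.1, -2.1]
width: 0.62
grip_force: 31.6
```

Call:
{"method": "step_arm", "body": {
  "plan": [
    [[0,0,0,0],[0,0,0,0],[0,0,0,0],[0,0,0,0]]
  ],
  "grip": -1
}}

```text
clock: 50.4
tool_pos: [0.4888, 0.1638, 0.0559]
ee_rot: [0.0, 0.658, 0.753, 0.0]
ft_force: [0.8, 0.2, -0.6]
width: 1.001
grip_force: 0.0
```

Call:
{"method": "step_arm", "body": {
  "plan": [
    [[0,0,0.4,0],[0,0,1,0],[0,0,1,0],[0,0,1,0],[0,0,1,0],[0,0,1,0],[0,0,0.8,0],[0,0,0,0],[0,0,0,0]]
  ]
}}

```text
clock: 51.3
tool_pos: [0.4887, 0.1637, 0.2112]
ee_rot: [0.0, 0.658, 0.753, 0.0]
ft_force: [0.9, -0.5, -0.8]
width: 0.999
grip_force: 0.0
```

```bash
cat >> h.py <<'E'
def cols(cam,l,z,ci,rows=None):
    for r in trace(cam,l)[:1]:
        m=r["region"].astype(np.uint8);c=max(cv2.findContours(m,cv2.RETR_EXTERNAL,cv2.CHAIN_APPROX_NONE)[0],key=cv2.contourArea)[:,0]
        P=np.array([at(cam,p,z,ci)[:2] for p in c]);print(l,round(r["confidence"],2),"x",c[:,0].min(),c[:,0].max(),"y",c[:,1].min(),c[:,1].max())
        return m,c
def circ(P):
    from scipy.optimize import least_squares
    return least_squares(lambda q:np.hypot(P[:,0]-q[0],P[:,1]-q[1])-q[2],[*P.mean(0),.03],loss="soft_l1",f_scale=.0007).x
E
python3 - <<'E'
from h import *
o=get_obs();print(o["tool_pos"])
ci=camera_info("wrist");a=save("wrist","w13")
m,c=cols("wrist","jar",.094,ci)
# lowest-side contour = cap outline (bottom of image)
k=c[c[:,1]>c[:,1].max()-28];P=np.array([at("wrist",p,.094,ci)[:2] for p in k]);print("cap",circ(P))
r=trace("wrist","coaster_jar")
if r:
    c=max(cv2.findContours(r[0]["region"].astype(np.uint8),0,1)[0],key=cv2.contourArea)[:,0]
    k=c[c[:,1]<c[:,1].min()+25];P=np.array([at("wrist",p,.004,ci)[:2] for p in k]);print("coaster",r[0]["confidence"],circ(P),c.min(0),c.max(0))
E
```

```text
[0.48868653 0.16374511 0.21116456]
jar 0.85 x 292 355 y 140 221
cap [0.48970085 0.16419226 0.02376214]
coaster 0.93 [0.48731934 0.1644015  0.03614115] [285 128] [358 181]
```

Call:
{"method": "step_arm", "body": {
  "plan": [
    [[0,-0.5,0,0],[-0.06,-1,0,0],[-0.06,-1,0,0],[-0.06,-1,0,0],[-0.06,-1,0,0],[-0.06,-1,0,0],[-0.06,-1,0,0],[-0.06,-1,0,0],[-0.06,-1,0,0],[-0.04,-1,0,0],[0,-1,0,0],[0,-1,0,0]]
  ]
}}

```text
clock: 52.65
tool_pos: [0.4748, -0.1254, 0.21]
ee_rot: [-0.001, 0.658, 0.753, -0.0]
ft_force: [-0.3, -0.1, -0.3]
width: 1.002
grip_force: 0.0
```

Call:
{"method": "step_arm", "body": {
  "plan": [
    [[0,-1,0,0],[0,-1,0,0],[0,-1,0,0],[0,-1,0,0],[0,-1,0,0],[0,-0.48,0,0],[0,0,0,0],[0,0,0,0]]
  ]
}}

```text
clock: 53.45
tool_pos: [0.4752, -0.2602, 0.2102]
ee_rot: [-0.001, 0.659, 0.753, 0.0]
ft_force: [0.2, 0.3, -0.4]
width: 1.0
grip_force: 0.0
```

Run:
```python
from h import *
o=get_obs();print(o["tool_pos"])
ci=camera_info("wrist");a=save("wrist","w14")
m,c=cols("wrist","tumbler",.114,ci)
k=c[c[:,1]>c[:,1].max()-35];P=np.array([at("wrist",p,.114,ci)[:2] for p in k]);print("rim",circ(P))
m,c=cols("wrist","mug",.094,ci)
```

```text
[ 0.47520614 -0.26021238  0.2102278 ]
tumbler 0.78 x 279 365 y 141 245
rim [ 0.47487193 -0.26227291  0.03125544]
mug 0.73 x 271 344 y 245 360
```

Call:
{"method": "step_arm", "body": {
  "plan": [
    [[0,-0.02,-0.5,0],[0,0,-1,0],[0,0,-1,0],[0,0,-1,0],[0,0,-0.8,0],[0,0,-0.6,0],[0,0,-0.38,0],[0,0,-0.2,0],[0,0,0,0]]
  ]
}}

```text
clock: 54.5
tool_pos: [0.4755, -0.2608, 0.0732]
ee_rot: [-0.001, 0.658, 0.753, 0.0]
ft_force: [-0.1, 1.0, 0.4]
width: 1.004
grip_force: 0.0
```

Call:
{"method": "step_arm", "body": {
  "plan": [
    [[0,0,0,0],[0,0,0,0],[0,0,0,0],[0,0,0,0],[0,0,0,0],[0,0,0,0]]
  ],
  "grip": 1,
  "newtons": 40
}}

```text
clock: 55.1
tool_pos: [0.476, -0.2618, 0.0749]
ee_rot: [0.001, 0.658, 0.753, -0.0]
ft_force: [-2.4, -0.1, 5.5]
width: 0.736
grip_force: 43.7
```

Call:
{"method": "step_arm", "body": {
  "plan": [
    [[0,0,0.3,0],[0,0,0.7,0],[0,0,1,0],[0,0,1,0],[0,0,1,0],[0,0,1,0],[0,0.4,0,0],[0,0.7,0,0],[0,1,0,0],[0,1,0,0],[0,1,0,0],[0,1,0,0]]
  ]
}}

```text
clock: 56.3
tool_pos: [0.4741, -0.1307, 0.1968]
ee_rot: [-0.002, 0.658, 0.753, -0.0]
ft_force: [-0.3, 0.4, -1.2]
width: 0.734
grip_force: 44.5
```

Call:
{"method": "step_arm", "body": {
  "plan": [
    [[-0.06,1,0,0],[-0.06,1,0,0],[-0.06,1,0,0],[-0.06,1,0,0],[-0.06,1,0,0],[-0.06,1,0,0],[-0.06,1,0,0],[-0.06,1,0,0],[-0.06,1,0,0],[-0.06,1,0,0],[-0.06,1,0,0],[-0.06,1,0,0]]
  ]
}}

```text
clock: 57.5
tool_pos: [0.4552, 0.1681, 0.1968]
ee_rot: [-0.001, 0.658, 0.753, -0.001]
ft_force: [0.3, 0.3, -2.0]
width: 0.731
grip_force: 44.5
```

Call:
{"method": "step_arm", "body": {
  "plan": [
    [[0,1,0,0],[0,1,0,0],[0,1,0,0],[0,1,0,0],[0,1,0,0],[0,1,0,0],[0,1,0,0],[0,0.9,0,0],[0,0.6,0,0],[0,0.2,0,0],[0,0,0,0],[0,0,0,0]]
  ]
}}

```text
clock: 58.7
tool_pos: [0.4573, 0.383, 0.1983]
ee_rot: [0.0, 0.658, 0.753, -0.001]
ft_force: [-0.3, 0.6, -1.8]
width: 0.737
grip_force: 44.5
```

Call:
{"method": "step_arm", "body": {
  "plan": [
    [[0,0.06,-0.5,0],[0,0,-1,0],[0,0,-1,0],[0,0,-1,0],[0,0,-0.7,0],[0,0,-0.4,0],[0,0,-0.2,0],[0,0,-0.12,0],[0,0,0,0],[0,0,0,0]]
  ]
}}

```text
clock: 59.7
tool_pos: [0.4583, 0.3855, 0.0766]
ee_rot: [0.0, 0.658, 0.753, 0.001]
ft_force: [-0.4, -0.2, -1.4]
width: 0.738
grip_force: 44.5
```

Call:
{"method": "step_arm", "body": {
  "plan": [
    [[0,0,0,0],[0,0,0,0],[0,0,0,0],[0,0,0,0]]
  ],
  "grip": -1
}}

```text
clock: 60.1
tool_pos: [0.4579, 0.3854, 0.0761]
ee_rot: [0.0, 0.658, 0.753, 0.0]
ft_force: [-0.5, 1.0, -0.3]
width: 1.0
grip_force: 0.0
```

Call:
{"method": "step_arm", "body": {
  "plan": [
    [[0,0,0.4,0],[0,0,1,0],[0,0,1,0],[0,0,1,0],[0,0,1,0],[0,0,1,0],[0,0,0,0],[0,0,0,0]]
  ]
}}

```text
clock: 60.9
tool_pos: [0.4579, 0.3854, 0.2116]
ee_rot: [0.0, 0.658, 0.753, 0.001]
ft_force: [-0.0, 0.0, -0.7]
width: 1.001
grip_force: 0.0
```

Run:
```python
from h import *
o=get_obs();print(o["tool_pos"])
ci=camera_info("wrist");a=save("wrist","w15")
m,c=cols("wrist","tumbler",.114,ci)
k=c[c[:,1]>c[:,1].max()-35];P=np.array([at("wrist",p,.114,ci)[:2] for p in k]);print("rim",circ(P))
m,c=cols("wrist","coaster_tumbler",.004,ci)
k=c[c[:,1]<c[:,1].min()+6];P=np.array([at("wrist",p,.004,ci)[:2] for p in (c[np.argmin(c[:,0]+c[:,1])],c[np.argmax(c[:,0]-c[:,1])])]);print("corners",P,P.mean(0)-.042*np.array([-.134,.991]))
for r in trace("wrist","coaster_mug")[:1]:
    c=max(cv2.findContours(r["region"].astype(np.uint8),0,1)[0],key=cv2.contourArea)[:,0]
    P=np.array([at("wrist",p,.004,ci)[:2] for p in c]);print("cmug",r["confidence"],circ(P))
```

```text
[0.4579083  0.38540574 0.21161195]
tumbler 0.82 x 279 365 y 139 241
rim [0.45699335 0.38501775 0.03100362]Traceback (most recent call last):
  File "<stdin>", line 6, in <module>
TypeError: cannot unpack non-iterable NoneType object
```

Call:
{"method": "step_arm", "body": {
  "plan": [
    [[0,-0.5,0,0],[0.06,-1,0,0],[0.06,-1,0,0],[0.06,-1,0,0],[0.06,-1,0,0],[0.06,-1,0,0],[0.06,-1,0,0],[0.06,-1,0,0],[0.06,-1,0,0],[0.06,-1,0,0],[0.06,-1,0,0],[0.06,-1,0,0]]
  ]
}}

```text
clock: 62.25
tool_pos: [0.4733, 0.0961, 0.21]
ee_rot: [-0.0, 0.658, 0.753, -0.001]
ft_force: [-0.2, -0.0, -0.2]
width: 1.0
grip_force: 0.0
```

Call:
{"method": "step_arm", "body": {
  "plan": [
    [[0.06,-1,0,0],[0.06,-1,0,0],[0,-1,0,0],[0,-1,0,0],[0,-1,0,0],[0,-1,0,0],[0,-1,0,0],[0,-1,0,0],[0,-1,0,0],[0,-1,0,0],[0,-1,0,0],[0,-1,0,0]]
  ]
}}

```text
clock: 63.45
tool_pos: [0.476, -0.2034, 0.21]
ee_rot: [-0.001, 0.658, 0.753, -0.0]
ft_force: [0.2, 0.4, 0.7]
width: 0.999
grip_force: 0.0
```

Call:
{"method": "step_arm", "body": {
  "plan": [
    [[0,-1,0,0],[0,-1,0,0],[0,-1,0,0],[0,-1,0,0],[0,-1,0,0],[0,-1,0,0],[0,-1,0,0],[0,-0.54,0,0],[0,0,0,0],[0,0,0,0]]
  ]
}}

```text
clock: 64.45
tool_pos: [0.4767, -0.39, 0.2101]
ee_rot: [-0.001, 0.658, 0.753, 0.0]
ft_force: [-0.1, -0.1, -0.1]
width: 1.001
grip_force: 0.0
```

Run:
```python
from h import *
o=get_obs();print(o["tool_pos"])
ci=camera_info("wrist");a=save("wrist","w16")
m,c=cols("wrist","mug",.089,ci)
k=c[c[:,1]>c[:,1].max()-35];P=np.array([at("wrist",p,.089,ci)[:2] for p in k]);print("rim",circ(P))
```

```text
[ 0.4766882  -0.39003122  0.21014666]
mug 0.91 x 283 367 y 104 235
rim [ 0.47898248 -0.39337278  0.03336235]
```

Call:
{"method": "step_arm", "body": {
  "plan": [
    [[0.02,-0.08,-0.5,0],[0,0,-1,0],[0,0,-1,0],[0,0,-1,0],[0,0,-1,0],[0,0,-0.8,0],[0,0,-0.4,0],[0,0,-0.3,0],[0,0,-0.16,0],[0,0,0,0]]
  ]
}}

```text
clock: 65.55
tool_pos: [0.4779, -0.3928, 0.0568]
ee_rot: [0.0, 0.658, 0.753, -0.0]
ft_force: [-0.1, 0.2, 0.2]
width: 1.0
grip_force: 0.0
```

Call:
{"method": "step_arm", "body": {
  "plan": [
    [[0,0,0,0],[0,0,0,0],[0,0,0,0],[0,0,0,0],[0,0,0,0],[0,0,0,0]]
  ],
  "grip": 1,
  "newtons": 40
}}

```text
clock: 66.15
tool_pos: [0.4784, -0.3936, 0.0582]
ee_rot: [0.001, 0.658, 0.753, -0.0]
ft_force: [-0.1, 0.5, 5.1]
width: 0.792
grip_force: 45.7
```

Call:
{"method": "step_arm", "body": {
  "plan": [
    [[0,0,0.3,0],[0,0,0.7,0],[0,0,1,0],[0,0,1,0],[0,0,1,0],[0,0,1,0],[0,0.4,0,0],[0,0.7,0,0],[0,1,0,0],[0,1,0,0],[0,1,0,0],[0,1,0,0]]
  ]
}}

```text
clock: 67.35
tool_pos: [0.4762, -0.2617, 0.1794]
ee_rot: [-0.002, 0.658, 0.753, 0.0]
ft_force: [0.2, 0.4, -1.4]
width: 0.785
grip_force: 45.5
```

Call:
{"method": "step_arm", "body": {
  "plan": [
    [[0,1,0,0],[0,1,0,0],[0,1,0,0],[0,1,0,0],[0,1,0,0],[0,1,0,0],[0,1,0,0],[0,1,0,0],[-0.05,1,0,0],[-0.05,1,0,0],[-0.05,1,0,0],[-0.03,1,0,0]]
  ]
}}

```text
clock: 68.55
tool_pos: [0.4704, 0.0371, 0.1796]
ee_rot: [-0.002, 0.658, 0.753, -0.001]
ft_force: [0.1, -0.1, -1.7]
width: 0.791
grip_force: 45.5
```

Call:
{"method": "step_arm", "body": {
  "plan": [
    [[0,1,0,0],[0,1,0,0],[0,1,0,0],[0,1,0,0],[0,1,0,0],[0,1,0,0],[0,1,0,0],[0,1,0,0],[0,1,0,0],[0,0.5,0,0],[0,0,0,0],[0,0,0,0]]
  ]
}}

```text
clock: 69.75
tool_pos: [0.4721, 0.2717, 0.1808]
ee_rot: [-0.0, 0.658, 0.753, -0.001]
ft_force: [-0.6, 0.5, -2.4]
width: 0.794
grip_force: 45.5
```

Call:
{"method": "step_arm", "body": {
  "plan": [
    [[0,0.06,-0.5,0],[0,0,-1,0],[0,0,-1,0],[0,0,-1,0],[0,0,-0.7,0],[0,0,-0.4,0],[0,0,-0.2,0],[0,0,-0.1,0],[0,0,-0.03,0],[0,0,0,0],[0,0,0,0]]
  ]
}}

```text
clock: 70.85
tool_pos: [0.4737, 0.274, 0.0592]
ee_rot: [0.0, 0.658, 0.753, 0.001]
ft_force: [0.7, -0.8, -1.4]
width: 0.792
grip_force: 45.5
```

Call:
{"method": "step_arm", "body": {
  "plan": [
    [[0,0,0,0],[0,0,0,0],[0,0,0,0],[0,0,0,0]]
  ],
  "grip": -1
}}

```text
clock: 71.25
tool_pos: [0.4733, 0.2738, 0.0587]
ee_rot: [0.0, 0.658, 0.753, 0.0]
ft_force: [0.5, 0.2, 0.1]
width: 0.994
grip_force: 0.0
```

Call:
{"method": "step_arm", "body": {
  "plan": [
    [[0,0,0.4,0],[0,0,1,0],[0,0,1,0],[0,0,1,0],[0,0,1,0],[0,0,1,0],[0,0,0.8,0],[0,0,0,0],[0,0,0,0]]
  ]
}}

```text
clock: 72.15
tool_pos: [0.4732, 0.2738, 0.2139]
ee_rot: [0.0, 0.658, 0.753, 0.001]
ft_force: [-0.3, 0.1, -0.2]
width: 1.001
grip_force: 0.0
```

Run:
```python
from h import *
o=get_obs();print(o["tool_pos"])
ci=camera_info("wrist");a=save("wrist","w17")
def con(l):
    r=trace("wrist",l)
    return r and max(cv2.findContours(r[0]["region"].astype(np.uint8),0,1)[0],key=cv2.contourArea)[:,0]
for l,z,d in (("mug",.089,35),("tumbler",.114,35),("jar",.094,28)):
    c=con(l)
    if c is None or len(c)==0: print(l,"none");continue
    k=c[c[:,1]>c[:,1].max()-d];print(l,circ(np.array([at("wrist",p,z,ci)[:2] for p in k])),c.min(0),c.max(0))
for l in ("coaster_mug","coaster_jar","coaster_tumbler"):
    c=con(l)
    if c is None or len(c)==0: print(l,"none");continue
    P=np.array([at("wrist",p,.004,ci)[:2] for p in c]);print(l,P.min(0),P.max(0))
grab_frame("scene");ci=camera_info("scene")
for l,z in (("organizer",.023),("teaspoon",0.),("mug",.05),("tumbler",.06),("jar",.05)):
    r=recognise("scene",l)
    if r: print(l,r[0]["confidence"],at("scene",r[0]["xy"],z,ci))
```

```text
[0.47323921 0.27376149 0.21394247]
mug [0.47432564 0.27413603 0.03332427] [282  99] [366 229]
tumbler [0.45716324 0.38495307 0.03150039] [270   0] [371  84]
jar [0.48941079 0.16462607 0.02437712] [297 241] [352 334]
coaster_mug [0.42855507 0.25519903] [0.47361521 0.31758123]
coaster_jar [0.44881704 0.14189643] [0.52586271 0.20326336]
coaster_tumbler [0.41722948 0.33711108] [0.50419623 0.38205869]
organizer 0.75 [ 4.69178066e-01 -3.16875617e-04  2.30000000e-02]
teaspoon 0.79 [ 0.65079898 -0.00631115  0.        ]
mug 0.92 [0.48358173 0.27793137 0.05      ]
tumbler 0.65 [0.45199621 0.38517841 0.06      ]
jar 0.81 [0.49900765 0.16390673 0.05      ]
```

```bash
python3 -c "
from cell import *
print(job_done())"
```

```text
the job is handed in; nothing more can be done
None
```

The job is handed in at about 72 s, within the 141 s limit: the organizer lies lengthwise on the board, and the mug, tumbler and jar are back on their coasters, by my last measurements within about 2 mm of centre. My first grasp of the mug closed too high, tilting it briefly and sliding it about 14 mm on its coaster; it righted itself and nothing tipped over.

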